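# Fish the pastry cutter out of the gap beside the toaster

## Task

The small pastry cutter has slid into the narrow gap between the toaster and the canister, where no hand fits. Take the hooked rod, catch the cutter's arched strap with it and lift it out, stand it gently and upright inside the rim of the dark tray beside the bigger cutter, then lay the rod flat on the bare worktop. Leave the canister, the jar behind it and the bigger cutter where they are.

Things in the scene. Friction and masses are not known exactly. Their poses are not given: they have to be found in the camera images.
- cutter: small round steel pastry cutter: open band, outer diameter 50, wall 2, 26 tall, with a strap handle 13 wide, 2 thick arched over it; 70 tall in all, 35 to 70 g. Origin at the centre of its underside, z up. Strap in its y-z plane: reach through the arch along its x axis. Starts upright in the gap, 25 to 65 behind the front mouth, its x within 0.3 rad of the gap's direction
- cutter_strap (a point): middle of the underside of the strap's top, 68 above the small cutter's underside; it rests on the hook when the cutter hangs, and the hanging cutter then swings freely sideways, so fast moves set it swinging. Below it the arch is about 50 wide between its legs up to 49 above the underside, then curves in towards the top
- hook_rod: hooked rod, 90 g, flat on the worktop before the toaster: flat-bottomed wooden handle 160 long, 22 wide, 20 tall; straight steel shank 6 thick; tip 40 long bent up 70 degrees. Origin on the handle's underside at the place to grip across the 22 width, near its balance; x along the shank to the tip, z up. Handle from x = -120 to +40, shank axis at z = 10, bend at x = 200
- hook_bend (a point): the rod's bend, on the shank axis (rod x = 200, z = 10). With the rod dipping about 40 degrees the tip rises about 30 degrees ahead of the bend, slips under the strap, and on lifting the strap slides into the V at the bend. With the rod level the upturned tip, its top 41 above the shank axis, is too tall to pass between band and strap
- hook_tip (a point): end of the rod's bent tip, on its axis (rod x = 214, z = 48)
- tray: flat dark tray on the worktop, left of the canister: 105 (its x) by 285 (its y), floor 6 above the worktop, with a rim all round 12 high and 7 wide; 0.6 kg, loose. Origin at the centre of its underside, z up, its x pointing away from the robot. The bigger cutter stands on its +y half; its middle and -y half are free
- big_cutter: bigger steel pastry cutter of the same shape, outer diameter 72, 85 tall, standing on the tray. Origin at the centre of its underside
- toaster: white toaster, fixed. Its body spans x = -203 to -29, y = -124 to +148 in its own frame and is 190 tall; origin on the worktop, x away from the robot. The gap runs along its +y end (flat face y = +148), along the toaster's x; it is 64 to 70 wide, middle at y = +180, open to the front, where the mouth is at x = -203
- canister: square white canister with wooden lid, 102 by 102, 123 tall, 140 with its knob, 0.9 kg, loose, at the mouth of the gap on the side away from the toaster. Origin at the centre of its underside
- spice_jar: round jar with a dark lid, diameter 44, 105 tall, loose, behind the canister along the gap. Origin at the centre of its underside

How it is judged (in metres and radians):
On the way:
1. the small cutter hangs on the rod, its underside more than 30 mm above the worktop, touched by no finger (height (world z) of cutter above 0.03 m and contact force between hook_rod and cutter above 0.1 N and contact force between the fingers and cutter below 0.05 N), for 0.2 s.
At the end, for the whole second after the job is handed in: the small cutter stands upright (within 0.1 rad) on the tray's floor inside the rim, centre within 30 mm of its middle across and 120 mm along, at rest, free of the rod; the rod lies on the worktop, on base or side, level within 0.17 rad, off the tray, at rest (contact force between cutter and tray above 0.1 N and angle between cutter's own z axis and vertical below 0.1 rad and x of cutter in the frame of tray between -0.03 and 0.03 m and y of cutter in the frame of tray between -0.12 and 0.12 m and contact force between hook_rod and cutter below 0.02 N and linear speed of each of cutter, hook_rod below 0.02 m/s and angle between hook_rod's own x axis and vertical between 1.4 and 1.74 rad and height (world z) of hook_rod below 0.018 m and contact force between hook_rod and tray below 0.05 N); the robot touches nothing.
It fails at once if the canister or the spice jar is pushed more than 20 mm or tipped (distance of any of canister, spice_jar from where it was at the start of the episode above 0.02 m or angle between any of canister, spice_jar's own z axis and vertical above 0.2 rad).
It fails at once if the bigger cutter is pushed more than 20 mm or tipped over (distance of big_cutter from where it was at the start of the episode above 0.02 m or angle between big_cutter's own z axis and vertical above 0.4 rad).
It fails at once if the small cutter is dropped: it falls faster than 0.8 m/s without resting on the rod (linear speed of cutter above 0.8 m/s and contact force between hook_rod and cutter below 0.01 N).
It also fails if it takes over 70 s, if anything falls off the work surface, if the arm or the gripper's body presses on something with over 40 N, if the wrist force passes 120 N, or if a joint passes its speed limit or range.

## Robot

A 6-joint arm with a two-finger parallel gripper is mounted at the origin on a cart in front of the work surface, level with it; the furniture and walls round the work are solid. World frame = base frame: x ahead of the robot, y to its left, z up, the work surface at z = 0. Lengths are in mm, angles in degrees, forces in N, time in s.
With the tool pointing down it reaches from about 350 to 850 mm from the base axis. Payload 8.1 kg.
Tool frame: the origin (TCP) lies at the very end of the fingers, on their centre line; the grasp point (between the pads) lies 19 mm behind it (r.grip_point_offset is the distance from the TCP to the grasp point, in mm); z points along the fingers, y is the line along which they close (so a half turn about z gives the same grasp; the last joint's range is limited). The gripper opens to 85 mm and grips with 20 to 120 N. Pads are 22 mm wide; open, the fingers measure 114 mm over their backs; the gripper's body (76 mm by 85 mm) begins 54 mm behind the grasp point. The pads swing forward as they close: fully open they stand 13 mm farther back than shut.
Start: joints at [-68.205, 7.471, 85.268, -0, 87.261, -4.893], TCP at [269.502, -536.073, 231.292] pointing down, gripper open.
Joint ranges: [-169.43, 169.43], [-51.17, 129.36], [1.28, 143.12], [-76.62, 256.62], [0, 156.53], [-152.29, 152.29]. Speed limits (degrees/s): [136.94, 136.94, 159.86, 180, 180, 180].

## Interface

Orientations are given as [roll, pitch, yaw] about the fixed x, y, z axes, in that order (R = Rz(yaw) Ry(pitch) Rx(roll)).
In Python, from bench import status, eyes, r gives the robot as it stands.
- The arm moves only by the shell command python3 -m handwheel 'ROWS' [FORCE]. ROWS is a JSON object whose one key "series" holds a list that holds one entry, the list of rows, each a list of 7 numbers: the shift along the tool's x, y, z in cm, then the turn, a rotation vector about the tool's x, y, z in rad, then the opening, from 0 (shut) to 1 (fully open). In form: {"series": [[[tx, ty, tz, rx, ry, rz, claw], ...]]}. A call has 1 to 12 rows; each row is the pose to reach, as a shift and turn from the pose commanded when the call began, along the tool's axes at that moment; what a row does not reach only later rows make up. A row lasts 1/8 s, in which the tool goes at most 62.5 mm and 10.7 degrees, less where a joint would pass 70% of its speed; a pose out of reach is approached as far as the arm can. A call with a gripper value outside its range is refused whole. The fingers move at their own pace and stop on an object; FORCE is the grip in N (left out, the last holds). Time passes only in rows, so rows that repeat a pose let the fingers close. It gives the time, the measured TCP pose, the force, the opening and the grip force at its end, in the units of the state.
- status.sense(): the state, without advancing time (a new reading comes with each control period).
- eyes.snapshot(name): name is "scene" or "side" or "wrist"; returns a dict with "img" (384x512x3 uint8, red, green, blue), "mtx" (3x3 intrinsics, pixels), "R" (3x3) and "t" (3): a world point X has camera coordinates R X + t. Camera axes: x right, y down, z forward; pixel columns grow to the right and rows downward; lengths in mm; the calibration is good to about 2 mm. A picture is of the moment at which its call begins. There is no depth.
- r.hand_in(): hands the job in; it is judged then, once.
The state is a dict: "time": time; "joint_pos": joint angles; "qd": joint speeds; "joint_efforts": joint torques, N m; "tool_pos": TCP position; "tcp_rot": TCP orientation; "ft_force": force on the tool from outside, world axes, zero at the start; "wrist_torque": the same for the moment, N m; "finger_gap": finger opening in mm; "grip_force": force on a finger pad.
Only numpy, scipy, OpenCV 4.12 (cv2) and the standard library are available. Lean on these libraries where they do the work, as an engineer would, in place of code of your own. Each camera call takes 0.05 s, during which the arm holds its last target. There are 200 camera calls.

## Working session

There is one attempt and no reset: what is moved stays moved. The work goes in short steps, Python scripts to look and compute and a shell command to move; the robot and the scene stay as the last step left them, time stands still between calls to the robot, and variables do not carry over. Pictures are saved under pics/ and viewed, at most 10 in all, crops included, and the job is handed in when it is done.

```bash
ls; mkdir -p pics; python3 - <<'E'
from bench import status, eyes, r
import cv2,numpy as np,pickle
S={}
for n in("scene","side","wrist"):
    s=eyes.snapshot(n);S[n]=s
    print(n,s["mtx"].round(1).tolist(),s["R"].round(4).tolist(),s["t"].round(1).tolist())
pickle.dump(S,open("s0.pkl","wb"))
for n in S: cv2.imwrite(f"pics/{n}0.png",cv2.resize(S[n]["img"][:,:,::-1],(800,600),interpolation=cv2.INTER_CUBIC))
print(status.sense(), r.grip_point_offset)
E
```

```text
pics
scene [[417.2, 0.0, 250.9], [0.0, 417.2, 192.8], [0.0, 0.0, 1.0]] [[0.8395, -0.5432, -0.0088], [-0.479, -0.7325, -0.4837], [0.2563, 0.4103, -0.8752]] [-433.3, 348.7, 1077.0]
side [[398.6, 0.0, 257.7], [0.0, 398.6, 197.1], [0.0, 0.0, 1.0]] [[-0.3446, -0.9387, 0.0062], [-0.7276, 0.2629, -0.6336], [0.5931, -0.2229, -0.7736]] [238.9, 413.6, 887.7]
wrist [[270.0, 0.0, 259.1], [0.0, 270.0, 190.5], [0.0, 0.0, 1.0]] [[0.4504, -0.8928, -0.0015], [-0.847, -0.4277, 0.3158], [-0.2825, -0.141, -0.9488]] [-599.3, -41.5, 381.2]
{'time': 0.15, 'joint_pos': array([-6.82027785e+01,  7.50671377e+00,  8.53150017e+01, -9.97017311e-05,
        8.72618107e+01, -4.89228591e+00]), 'qd': array([-0.04078858, -0.11772498, -0.22733362, -0.08417551, -0.06851161,
       -0.0309768 ]), 'joint_efforts': array([ 8.13648094e-04, -5.70066047e+01, -5.01158595e+01, -2.00743361e-04,
        9.58814635e-03,  1.38690748e-05]), 'tool_pos': array([ 269.3614304 , -535.66263712,  230.46877255]), 'tcp_rot': array([-1.79916770e+02, -7.02412648e-03,  2.66895071e+01]), 'ft_force': array([0.12079972, 0.13228623, 0.03458298]), 'wrist_torque': array([ 0.03912842, -0.0324743 ,  0.00578477]), 'grip_force': 0.0, 'finger_gap': 85.62990822165295} 18.700000000000003
```

View pics/scene0.png

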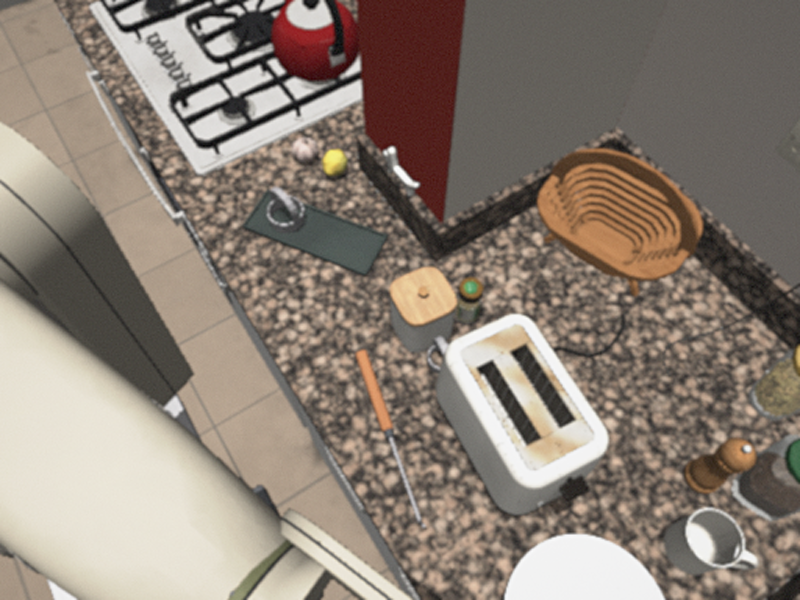

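View pics/side0.png

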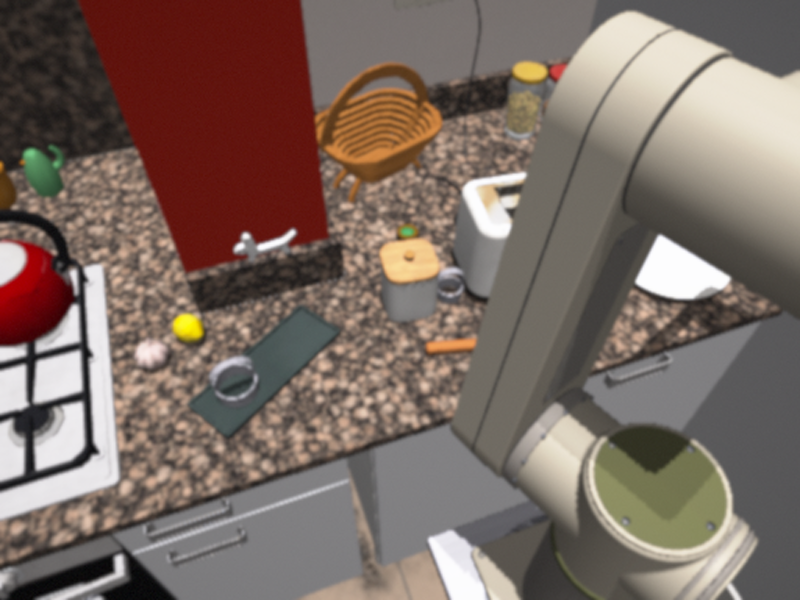

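The scene view shows the rod (handle end about (362,352), tip (420,522)), the tray (corners (263,190) to (365,273)), the canister lid (423,295), and the cutter strap at (437,350). The side view shows the cutter at (451,283) and the big cutter at (234,380). I'll zoom in on the key regions.

```bash
cat > h.py <<'E'
import numpy as np,pickle,cv2
from scipy.spatial.transform import Rotation as Ro
def ray(s,u,v):
    d=np.linalg.solve(s["mtx"],[u,v,1.]); return -s["R"].T@s["t"], s["R"].T@d
def at(s,p,z):   # pixel -> world at height z
    c,d=ray(s,*p); return c+d*(z-c[2])/d[2]
def tri(a,pa,b,pb):
    c1,d1=ray(a,*pa);c2,d2=ray(b,*pb)
    k=np.linalg.lstsq(np.c_[d1,-d2],c2-c1,rcond=None)[0]
    p,q=c1+k[0]*d1,c2+k[1]*d2; return (p+q)/2,np.linalg.norm(p-q)
def proj(s,X):
    c=s["mtx"]@(s["R"]@np.asarray(X,float)+s["t"]); return c[:2]/c[2]
E
python3 - <<'E'
from h import *
S=pickle.load(open("s0.pkl","rb"))
k=.64
for nm,p,z in[("handle end",(362,352),10),("junction",(388,430),10),("tip",(420,522),48),("trayA",(263,190),12),("B",(387,237),12),("C",(365,273),12),("D",(245,227),12),("can1",(390,285),123),("can2",(433,268),123),("can3",(458,298),123),("can4",(412,322),123),("tst1",(440,355),185),("tst2",(520,313),185),("tst3",(608,440),185),("tst4",(520,487),185),("jar",(471,287),105)]:
    print(nm,at(S["scene"],(p[0]*k,p[1]*k),z).round())
for nm,p,z in[("trayA",(303,308),12),("B",(340,330),12),("C",(229,436),12),("D",(192,405),12)]:
    print("side",nm,at(S["side"],(p[0]*k,p[1]*k),z).round())
print(tri(S["scene"],(437*k,350*k),S["side"],(451*k,283*k)))
a=cv2.resize(S["scene"]["img"][190:345,220:320],None,fx=3.9,fy=3.9,interpolation=cv2.INTER_CUBIC)[:600,:390]
b=cv2.resize(S["side"]["img"][145:230,240:307],None,fx=6,fy=6,interpolation=cv2.INTER_CUBIC)[:600]
o=np.zeros((600,800,3),np.uint8);o[:a.shape[0],:390]=a;o[:b.shape[0],395:395+b.shape[1]]=b[:, :405]
cv2.imwrite("pics/crop1.png",o[:,:,::-1])
E
```

```text
handle end [472.  33.  10.]
junction [ 432. -118.   10.]
tip [ 387. -280.   48.]
trayA [493. 468.  12.]
B [648. 222.  12.]
C [566. 174.  12.]
D [418. 403.  12.]
can1 [558.  69. 123.]
can2 [641.  56. 123.]
can3 [642. -17. 123.]
can4 [550. -13. 123.]
tst1 [ 535. -110.  185.]
tst2 [ 684. -119.  185.]
tst3 [ 661. -352.  185.]
tst4 [ 514. -336.  185.]
jar [682.  -4. 105.]
side trayA [640. 226.  12.]
side B [564. 174.  12.]
side C [414. 409.  12.]
side D [495. 458.  12.]
(array([575.89584935, -54.08469367,  48.12959927]), np.float64(5.192044683976836))
```

View pics/crop1.png

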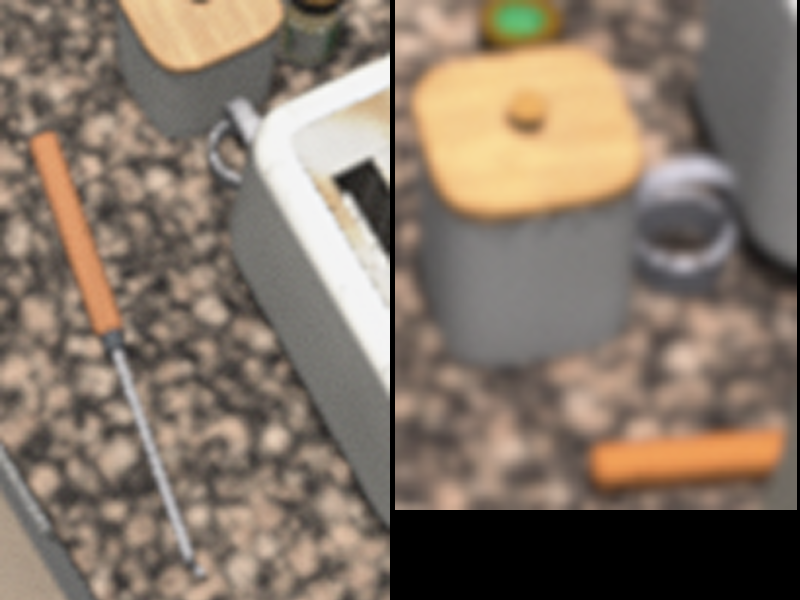

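The crop shows the cutter strap just outside the toaster's left front corner in the scene view, with its ring centred near crop (687,222) in the side view. The rod is clear of everything. I'll move above it.

```bash
cat >> h.py <<'E'
def goto(p,R,st):  # rows' shift (cm) and turn (rad) from measured pose
    R0=Ro.from_euler("xyz",st["tcp_rot"],degrees=True); R=Ro.from_euler("xyz",R,degrees=True) if not isinstance(R,Ro) else R
    return (R0.inv().apply(np.array(p)-st["tool_pos"])/10).round(2),(R0.inv()*R).as_rotvec().round(3)
E
python3 -m handwheel '{"series": [[[4.5,-4.1,0.5,0,0,-0.1,1],[9,-8.2,1,0,0,-0.2,1],[13.5,-12.3,1.5,0,0,-0.3,1],[18,-16.4,2,0,0,-0.45,1],[22.5,-20.5,2.5,0,0,-0.55,1],[27,-24.6,3,0,0,-0.65,1],[31.5,-28.7,3.5,0,0,-0.75,1],[35.7,-32.7,4,0,0,-0.843,1],[35.7,-32.7,4,0,0,-0.843,1],[35.7,-32.7,4,0,0,-0.843,1]]]}' 80
python3 - <<'E'
from h import *
from bench import status,eyes
S={n:eyes.snapshot(n) for n in("scene","side","wrist")};pickle.dump(S,open("s1.pkl","wb"))
st=status.sense();print(st["tool_pos"],st["tcp_rot"],st["joint_pos"],st["time"])
a=cv2.resize(S["side"]["img"][140:230,240:340],None,fx=4,fy=4,interpolation=cv2.INTER_CUBIC)
w=cv2.resize(S["wrist"]["img"],(400,300))
s=cv2.resize(S["scene"]["img"][200:330,220:320],None,fx=4,fy=4,interpolation=cv2.INTER_CUBIC)[:600]
o=np.zeros((600,800,3),np.uint8);o[:300,:400]=w;o[:s.shape[0],400:]=s;o[300:,:400]=a[:300,:400]
cv2.imwrite("pics/m1.png",o[:,:,::-1])
E
```

```text
time: 1.4
tool_pos: [441.4, -83.7, 191.1]
tcp_rot: [-180.0, 0.0, 75.0]
ft_force: [0.0, -0.3, 1.0]
finger_gap: 85.1
grip_force: 0.0
[441.33458544 -84.9615256  191.36177177] [1.79996490e+02 1.97601203e-02 7.48375974e+01] [-1.74220487e+01 -1.53488776e+01  1.11218774e+02 -1.97098466e-02
  8.41258168e+01 -2.25763025e+00] 1.55
```

View pics/m1.png

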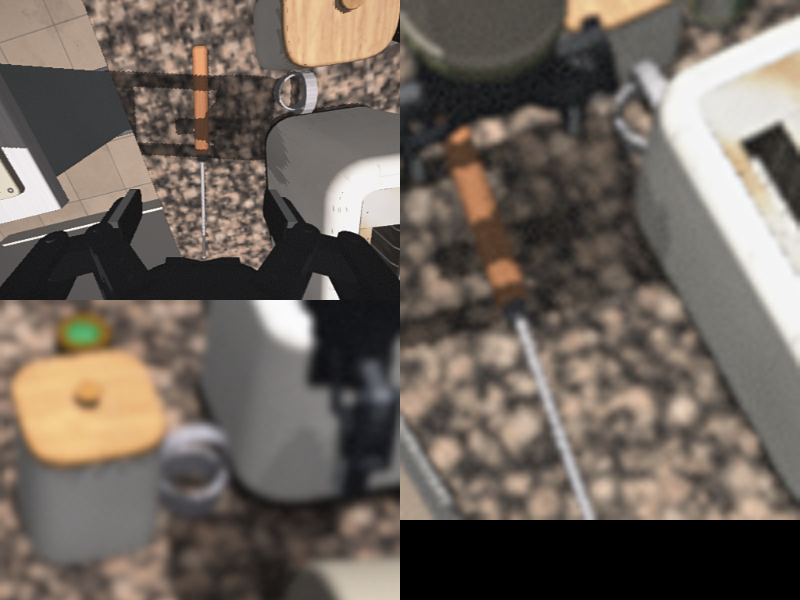

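The wrist view shows the handle from (201,45) to (202,153) and the cutter at (296,92), with the strap across its right side. I'll get exact rod numbers and a cutter overlay.

```bash
python3 - <<'E'
from h import *
from bench import status
S=pickle.load(open("s1.pkl","rb"));w=S["wrist"]
im=w["img"];hsv=cv2.cvtColor(im,cv2.COLOR_RGB2HSV)
m=cv2.inRange(hsv,(4,120,40),(18,255,255));m[:, :220]=0;m[:,285:]=0;m[210:]=0
m=cv2.morphologyEx(m,cv2.MORPH_CLOSE,np.ones((15,3),np.uint8))
n,l,stt,_=cv2.connectedComponentsWithStats(m);i=1+stt[1:,4].argmax()
pts=np.argwhere(l==i)[:,::-1]
W=np.array([at(w,p,20) for p in pts])[:,:2].astype(np.float32)
box=cv2.minAreaRect(W);print(box)
c,d=np.array(box[0]),cv2.boxPoints(box);e=max((d[1]-d[0],d[2]-d[1]),key=np.linalg.norm);e/=np.linalg.norm(e);e*=-np.sign(e[1])
print("rod yaw",np.degrees(np.arctan2(e[1],e[0])),"origin",c+40*e)
def model(x,y,a):
    R=Ro.from_euler("z",a,degrees=True).as_matrix();L=[]
    t=np.linspace(0,2*np.pi,60)
    for z in(0,26):L.append(np.c_[25*np.cos(t),25*np.sin(t),0*t+z])
    s=np.linspace(0,np.pi,30)
    for xx in(-6.5,6.5):L.append(np.vstack([[xx,25,26],np.c_[0*s+xx,25*np.cos(s),49+21*np.sin(s)],[xx,-25,26]]))
    return [q@R.T+[x,y,0] for q in L]
o=[]
for nm,(u0,v0,wd,ht) in dict(wrist=(340,75,80,80),scene=(255,195,60,60),side=(270,160,50,50)).items():
    s=S[nm] if nm!="side" else S[nm];f=266/wd
    a=cv2.resize(s["img"][v0:v0+ht,u0:u0+wd],(266,266),interpolation=cv2.INTER_CUBIC);b=a.copy()
    for q in model(573,-58,0):
        cv2.polylines(b,[((np.array([proj(s,p) for p in q])-[u0,v0]+.5)*f).astype(int)],False,(255,0,0),1)
    o.append(np.vstack([a,b]))
cv2.imwrite("pics/fit.png",np.hstack(o)[:,:,::-1])
E
```

```text
((451.3864440917969, -39.804786682128906), (156.16229248046875, 21.001928329467773), 75.86485290527344)
rod yaw -104.13513 origin [441.61805344 -78.59368515]
```

View pics/fit.png

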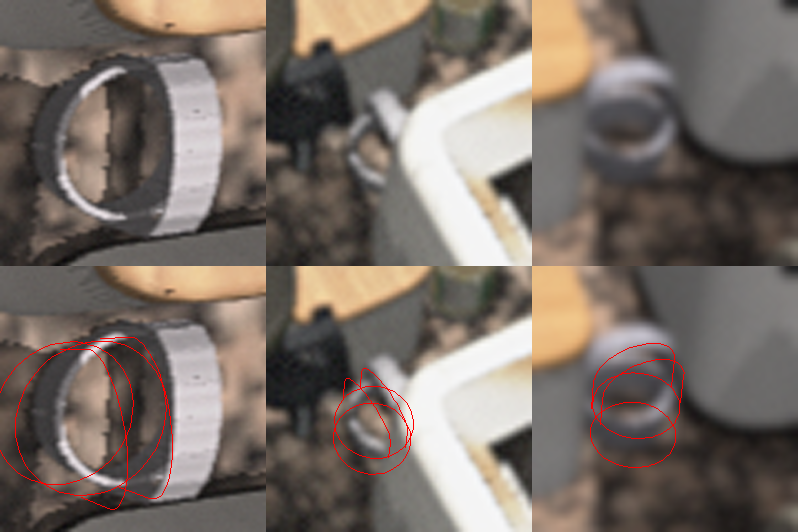

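The overlay shows the cutter about 14 mm further into the gap than guessed. I'll fit it from the wrist extents.

```bash
cat >> h.py <<'E'
def model(x,y,a):
    R=Ro.from_euler("z",a,degrees=True).as_matrix();L=[]
    t=np.linspace(0,2*np.pi,60)
    for z in(0,26):L.append(np.c_[25*np.cos(t),25*np.sin(t),0*t+z])
    s=np.linspace(0,np.pi,30)
    for xx in(-6.5,6.5):L.append(np.vstack([[xx,25,26],np.c_[0*s+xx,25*np.cos(s),49+21*np.sin(s)],[xx,-25,26]]))
    return [q@R.T+[x,y,0] for q in L]
def crop(s,L,u0,v0,f): return [(np.array([proj(s,p) for p in q])-[u0,v0]+.5)*f for q in L]
E
python3 - <<'E'
from h import *
from scipy.optimize import least_squares
S=pickle.load(open("s1.pkl","rb"));w=S["wrist"];f=266/80
def res(v):
    b,t,l,r=crop(w,model(*v),340,75,f)
    return [b[:,0].min()-33,t[:,0].min()-57,r[:,0].max()-221,l[:,0].max()-173,min(l[:,1].min(),r[:,1].min())-57,max(l[:,1].max(),r[:,1].max())-234]
q=least_squares(res,[587,-58,0]);print(q.x,q.fun.round(1))
o=[]
for nm,(u0,v0,wd,ht) in dict(wrist=(340,75,80,80),scene=(255,195,60,60),side=(270,160,50,50)).items():
    s=S[nm];ff=266/wd
    b=cv2.resize(s["img"][v0:v0+ht,u0:u0+wd],(266,266),interpolation=cv2.INTER_CUBIC)
    for c in crop(s,model(*q.x),u0,v0,ff): cv2.polylines(b,[c.astype(int)],False,(255,0,0),1)
    o.append(b)
cv2.imwrite("pics/fit2.png",np.hstack(o)[:,:,::-1])
from bench import status
st=status.sense();print(goto((441.6,-78.6,2),(180,0,75.9),st))
E
```

```text
[586.8778751  -58.04221402  -3.70672576] [-0.9 -0.2 -0.6  1.5  1.7 -1.9]
(array([ 0.63, -0.14, 18.94]), array([ 0.   ,  0.   , -0.019]))
```

View pics/fit2.png

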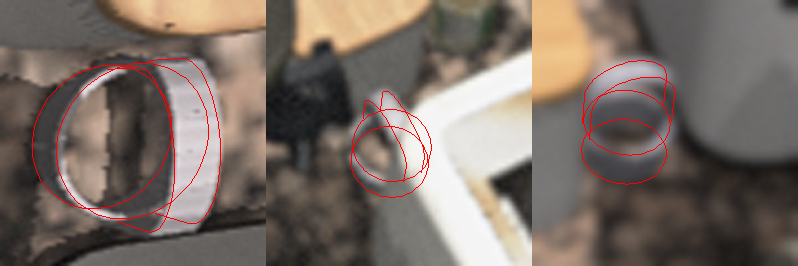

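The fit matches in all three views: cutter at about (587,-58), yaw -4°. Next I grasp the rod.

```bash
python3 -m handwheel '{"series": [[[0.3,-0.1,5,0,0,-0.019,1],[0.6,-0.15,10,0,0,-0.019,1],[0.6,-0.15,15,0,0,-0.019,1],[0.6,-0.15,17.5,0,0,-0.019,1],[0.6,-0.15,18.8,0,0,-0.019,1],[0.6,-0.15,18.8,0,0,-0.019,1],[0.6,-0.15,18.8,0,0,-0.019,0],[0.6,-0.15,18.8,0,0,-0.019,0],[0.6,-0.15,18.8,0,0,-0.019,0],[0.6,-0.15,18.8,0,0,-0.019,0],[0.6,-0.15,18.8,0,0,-0.019,0],[0.6,-0.15,18.8,0,0,-0.019,0]]]}' 80
python3 -m handwheel '{"series": [[[0,0,0,0,0,0,0],[0,0,0,0,0,0,0]]]}' 80
```

```text
time: 3.05
tool_pos: [442.5, -77.5, 4.2]
tcp_rot: [179.9, 0.0, 76.1]
ft_force: [-1.4, 0.7, 6.5]
finger_gap: 20.1
grip_force: 79.3
time: 3.3
tool_pos: [442.5, -77.5, 4.2]
tcp_rot: [179.9, 0.0, 76.1]
ft_force: [-1.3, 0.2, 5.9]
finger_gap: 20.0
grip_force: 79.3
```

Gripped. Now I lift and swing the rod to point along the gap.

```bash
python3 -m handwheel '{"series": [[[0,0,-4,0,0,0,0],[0,0,-10,0,0,0,0],[0,-1,-16,0,0,-0.16,0],[0,-2,-22,0,0,-0.34,0],[0,-3,-26,0,0,-0.52,0],[0,-4,-26,0,0,-0.7,0],[0.1,-5,-26,0,0,-0.88,0],[0.2,-6,-26,0,0,-1.06,0],[0.3,-6.4,-26,0,0,-1.24,0],[0.3,-6.4,-26,0,0,-1.42,0],[0.3,-6.4,-26,0,0,-1.6,0],[0.3,-6.4,-26,0,0,-1.735,0]]]}' 80
python3 -m handwheel '{"series": [[[0,0,0,0,0,0,0],[0,0,0,0,0,0,0]]]}' 80
cat >> h.py <<'E'
T=np.diag([-1.,1,-1]); B=np.array([-201.3,0,-5.8]); TIP=np.array([-215.3,0,-43.8])
def rodpose(bend,yaw,dip):
    R=Ro.from_matrix(Ro.from_euler("zy",[yaw,dip],degrees=True).as_matrix()@T)
    return np.array(bend)-R.apply(B),R
def where(st):
    R=Ro.from_euler("xyz",st["tcp_rot"],degrees=True);return (st["tool_pos"]+R.apply(B)).round(1),(st["tool_pos"]+R.apply(TIP)).round(1)
E
python3 - <<'E'
from h import *
from bench import status,eyes
st=status.sense();print(st["tool_pos"],st["tcp_rot"],st["joint_pos"],where(st))
g=np.array([.9969,-.0785,0]);c=np.array([587,-58,0])
for d,z in((-100,120),(-70,37)):
    p,R=rodpose(c+d*g+[0,0,z],-4.5,40);print(p.round(),goto(p,R,st))
w=eyes.snapshot("wrist");s=eyes.snapshot("side")
for q in(B,TIP):
    X=st["tool_pos"]+Ro.from_euler("xyz",st["tcp_rot"],degrees=True).apply(q)
    for n,k in(("w",w),("s",s)): 
        u=proj(k,X);print(n,u.round(1))
        cv2.circle(k["img"],(int(u[0]*8),int(u[1]*8)),24,(255,0,0),1,shift=3)
cv2.imwrite("pics/rod.png",np.hstack([cv2.resize(w["img"],(400,300)),cv2.resize(s["img"],(400,300))])[:,:,::-1])
E
```

```text
time: 4.8
tool_pos: [380.1, -58.9, 263.1]
tcp_rot: [180.0, -0.0, 175.8]
ft_force: [-0.0, 0.0, -0.8]
finger_gap: 19.9
grip_force: 78.6
time: 5.05
tool_pos: [380.2, -59.0, 263.2]
tcp_rot: [180.0, -0.0, 175.3]
ft_force: [-0.2, -0.0, -0.9]
finger_gap: 20.0
grip_force: 78.6
[380.20307712 -59.01800256 263.15552686] [ 1.79997328e+02 -1.33971019e-02  1.75315418e+02] [-1.64704516e+01 -2.83366250e+01  1.13530460e+02 -1.21581689e-04
  9.48198251e+01 -1.01785879e+02] (array([580.8, -75.5, 268.9]), array([594.8, -76.6, 306.9]))
[330. -34. 245.] (array([5.22, 2.05, 1.86]), array([ 0.056,  0.696, -0.003]))
[360. -37. 162.] (array([ 2.22,  2.06, 10.16]), array([ 0.056,  0.696, -0.003]))
w [258.4 465.2]
s [300.3 120.8]
w [258.3 547.5]
s [299.8 105.8]
```

View pics/rod.png

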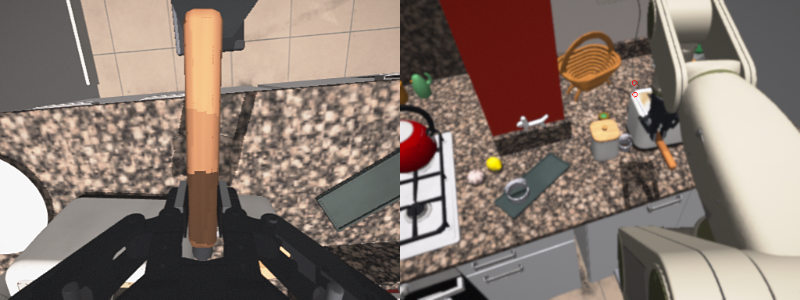

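The rod is held straight. My Euler order was wrong (extrinsic instead of intrinsic), so I'll fix that and recompute.

```bash
sed -i 's/from_euler("zy"/from_euler("ZY"/' h.py; python3 - <<'E'
from h import *
from bench import status
st=status.sense()
g=np.array([.9969,-.0785,0]);c=np.array([587,-58,0])
for d,z in((-100,120),(-70,37)):
    p,R=rodpose(c+d*g+[0,0,z],-4.5,40);print(p.round(),goto(p,R,st))
E
```

```text
[330. -38. 245.] (array([5.2 , 1.72, 1.83]), array([ 0.001,  0.698, -0.002]))
[360. -40. 162.] (array([ 2.19,  1.72, 10.13]), array([ 0.001,  0.698, -0.002]))
```

```bash
python3 -m handwheel '{"series": [[[2.6,0.9,0.5,0,0,0,0],[5.2,1.72,1.0,0,0,0,0],[5.2,1.72,1.2,0,0.14,0,0],[5.2,1.72,1.4,0,0.28,0,0],[5.2,1.72,1.6,0,0.42,0,0],[5.2,1.72,1.83,0,0.56,0,0],[5.2,1.72,1.83,0,0.698,0,0],[5.2,1.72,1.83,0,0.698,0,0],[5.2,1.72,1.83,0,0.698,0,0]]]}' 80
python3 - <<'E'
from h import *
from bench import status,eyes
st=status.sense();print(st["tool_pos"],st["tcp_rot"],st["joint_pos"],where(st))
g=np.array([.9969,-.0785,0]);c=np.array([587,-58,0])
for d,z in((-70,37),(4,37),(4,70)):
    p,R=rodpose(c+d*g+[0,0,z],-4.5,40);print(p.round(),goto(p,R,st))
S={n:eyes.snapshot(n) for n in("scene","side")};o=[]
R=Ro.from_euler("xyz",st["tcp_rot"],degrees=True)
for n in S:
    k=S[n];u=proj(k,where(st)[0]).astype(int)-[40,30];f=5
    b=cv2.resize(k["img"][u[1]:u[1]+80,u[0]:u[0]+80],(400,400),interpolation=cv2.INTER_CUBIC)
    L=np.array([proj(k,st["tool_pos"]+R.apply(q)) for q in(B+[100,0,0],B,TIP)])
    cv2.polylines(b,[((L-u+.5)*f).astype(int)],False,(255,0,0),1);o.append(b)
cv2.imwrite("pics/rod2.png",np.hstack(o)[:,:,::-1])
E
```

```text
time: 6.28
tool_pos: [330.1, -37.9, 245.2]
tcp_rot: [-180.0, -39.8, 175.4]
ft_force: [0.6, -0.0, -1.1]
finger_gap: 20.1
grip_force: 78.7
[330.12036178 -37.86352428 245.21785943] [-179.96921164  -39.81858807  175.44663104] [-10.89370756   4.70996363  95.69588437  -4.6799077  119.15583583
 -97.162065  ] (array([487.9, -50.4, 120.8]), array([522.9, -53.2, 141. ]))
[360. -40. 162.] (array([-7.62,  0.01,  4.49]), array([ 0.   ,  0.003, -0.001]))
[434. -46. 162.] (array([-13.3 ,   0.02,  -0.25]), array([ 0.   ,  0.003, -0.001]))
[434. -46. 195.] (array([-11.19,   0.02,  -2.78]), array([ 0.   ,  0.003, -0.001]))
```

View pics/rod2.png

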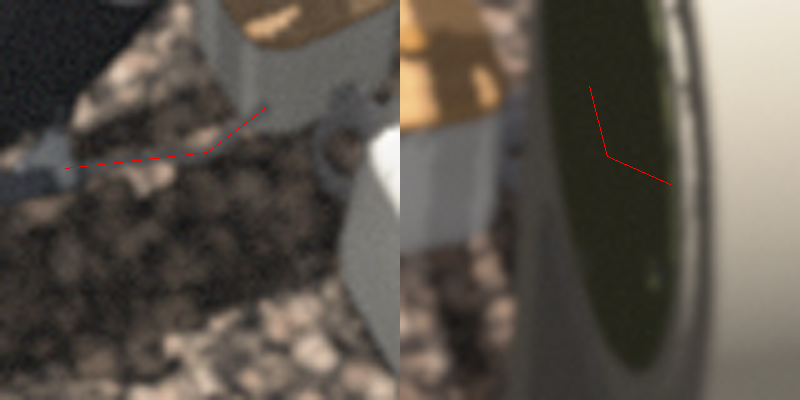

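The shank is faint in shadow but runs about along the predicted line. I'll go to staging at the gap mouth and check with a contrast-boosted crop.

```bash
python3 -m handwheel '{"series": [[[-2.5,0,1.5,0,0,0,0],[-5,0,3,0,0,0,0],[-7.6,0,4.5,0,0.003,0,0],[-7.6,0,4.5,0,0.003,0,0],[-7.6,0,4.5,0,0.003,0,0]]]}' 80
python3 - <<'E'
from h import *
from bench import status,eyes
S=eyes.snapshot("scene");imgs=[eyes.snapshot("scene")["img"].astype(float) for _ in range(6)]
st=status.sense();print(st["tool_pos"],st["tcp_rot"],where(st))
k=dict(S);k["img"]=np.mean(imgs,0).astype(np.uint8)
R=Ro.from_euler("xyz",st["tcp_rot"],degrees=True)
u=proj(k,where(st)[0]).astype(int)-[45,40]
b=k["img"][u[1]:u[1]+75,u[0]:u[0]+75].astype(float);b=np.clip(b*2.0,0,255).astype(np.uint8)
b=cv2.resize(b,(400,400),interpolation=cv2.INTER_CUBIC);a=b.copy();f=400/75
L=np.array([proj(k,st["tool_pos"]+R.apply(q)) for q in(B+[140,0,0],B,TIP)])
cv2.polylines(b,[((L-u+.5)*f).astype(int)],False,(255,0,0),1)
for q in crop(k,model(587,-58,-3.7),*u,f): cv2.polylines(b,[q.astype(int)],False,(0,255,0),1)
cv2.imwrite("pics/rod3.png",np.hstack([a,b])[:,:,::-1])
E
```

```text
time: 7.0
tool_pos: [359.4, -40.2, 163.4]
tcp_rot: [-180.0, -40.0, 175.5]
ft_force: [0.2, -0.4, -1.2]
finger_gap: 20.0
grip_force: 78.7
[359.23948149 -40.19136162 162.15236204] [-179.99023772  -40.10277129  175.47784905] (array([516.5, -52.6,  36.9]), array([551.5, -55.4,  57. ]))
```

View pics/rod3.png

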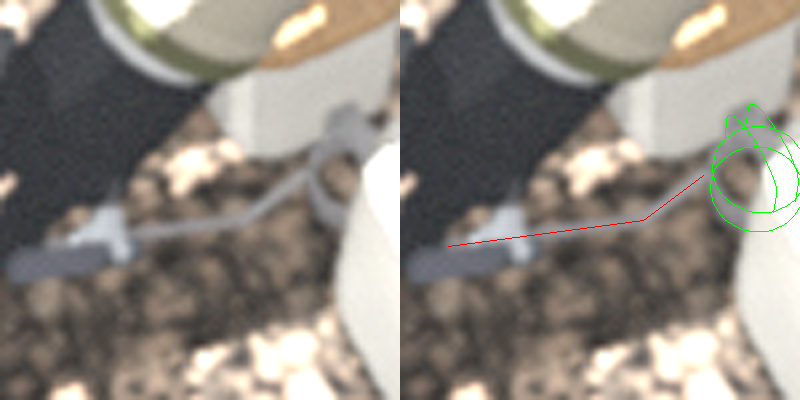

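Rod and cutter overlays align within about 2 mm. Now I insert the hook.

```bash
python3 -m handwheel '{"series": [[[-0.77,0,-0.64,0,0,0,0],[-1.53,0,-1.29,0,0,0,0],[-2.3,0,-1.93,0,0,0,0],[-3.06,0,-2.57,0,0,0,0],[-3.83,0,-3.21,0,0,0,0],[-4.6,0,-3.86,0,0,0,0],[-5.1,0,-4.25,0,0,0,0],[-5.36,0,-4.5,0,0,0,0],[-5.36,0,-4.5,0,0,0,0],[-5.36,0,-4.5,0,0,0,0]]]}' 80
python3 - <<'E'
from h import *
from bench import status
st=status.sense();print(where(st))
E
```

```text
time: 8.6
tool_pos: [428.6, -45.6, 161.5]
tcp_rot: [180.0, -40.2, 175.5]
ft_force: [-0.1, 0.5, 0.3]
finger_gap: 19.8
grip_force: 78.7
(array([585.7, -58. ,  36.1]), array([620.8, -60.8,  56.1]))
```

```bash
python3 -m handwheel '{"series": [[[0.64,0,-0.77,0,0,0,0],[1.29,0,-1.53,0,0,0,0],[1.61,0,-1.92,0,0,0,0],[1.8,0,-2.15,0,0,0,0],[2.0,0,-2.38,0,0,0,0],[2.25,0,-2.68,0,0,0,0],[2.57,0,-3.06,0,0,0,0],[2.89,0,-3.45,0,0,0,0],[3.22,0,-3.83,0,0,0,0],[3.54,0,-4.21,0,0,0,0],[3.86,0,-4.6,0,0,0,0],[3.86,0,-4.6,0,0,0,0]]]}' 80
python3 - <<'E'
from h import *
from bench import status,eyes
s=eyes.snapshot("side");sc=eyes.snapshot("scene")
st=status.sense();print(where(st),st["ft_force"])
pickle.dump(dict(side=s,scene=sc),open("s2.pkl","wb"))
E
```

```text
time: 10.1
tool_pos: [429.2, -45.7, 222.0]
tcp_rot: [-180.0, -40.1, 175.5]
ft_force: [-0.6, 0.4, -1.3]
finger_gap: 20.2
grip_force: 78.6
(array([586.1, -58.1,  96.1]), array([621.2, -60.8, 116.1])) [-0.00980791 -0.00512923 -1.85726746]
```

The wrist force went down by about 0.8 N, so the cutter seems to be hanging. Continuing up.

```bash
python3 -m handwheel '{"series": [[[0.26,0,-0.31,0,0,0,0],[0.77,0,-0.92,0,0,0,0],[1.54,0,-1.84,0,0,0,0],[2.44,0,-2.91,0,0,0,0],[3.34,0,-3.98,0,0,0,0],[4.24,0,-5.06,0,0,0,0],[5.14,0,-6.13,0,0,0,0],[6.04,0,-7.2,0,0,0,0],[6.94,0,-8.27,0,0,0,0],[7.71,0,-9.19,0,0,0,0],[8.2,0,-9.8,0,0,0,0],[8.36,0,-9.96,0,0,0,0]]]}' 80
python3 -m handwheel '{"series": [[[0,0,0,0,0,0,0],[0,0,0,0,0,0,0],[0,0,0,0,0,0,0]]]}' 80
python3 - <<'E'
from h import *
from bench import status,eyes
st=status.sense();print(where(st),st["ft_force"],st["joint_pos"])
S={n:eyes.snapshot(n) for n in("scene","side","wrist")};pickle.dump(S,open("s3.pkl","wb"))
o=[]
for n in("scene","side"):
    k=S[n];u=np.maximum(proj(k,where(st)[0]).astype(int)-[50,50],0);b=k["img"][u[1]:u[1]+100,u[0]:u[0]+100]
    o.append(cv2.resize(np.clip(b*1.5,0,255).astype(np.uint8),(400,400)))
cv2.imwrite("pics/hang.png",np.hstack(o)[:,:,::-1])
yt=np.array([-150,235])/279;
tgt=np.array([530,316])-60*yt
print("target",tgt)
E
```

```text
time: 11.7
tool_pos: [429.5, -45.7, 352.0]
tcp_rot: [-180.0, -40.1, 175.5]
ft_force: [0.0, -1.2, -1.3]
finger_gap: 20.3
grip_force: 78.6
time: 12.08
tool_pos: [429.2, -45.7, 351.2]
tcp_rot: [180.0, -40.2, 175.5]
ft_force: [0.2, 1.4, -1.1]
finger_gap: 20.0
grip_force: 78.6
(array([586.2, -58. , 225.7]), array([621.3, -60.8, 245.6])) [ 0.15999305  1.36467784 -1.14051224] [ -9.92503229  17.30379974  70.53778528  -4.70672816 132.14784493
 -97.30396169]
target [562.25806452 265.46236559]
```

```bash
python3 - <<'E'
from h import *
from bench import status,eyes
F=[]
for _ in range(20):
    k=eyes.snapshot("scene");F.append(status.sense()["ft_force"])
print(np.mean(F,0),np.std(F,0))
S0=pickle.load(open("s1.pkl","rb"));S3=pickle.load(open("s3.pkl","rb"))
sd0=S0["side"]["img"];sd3=S3["side"]["img"]
# ascii of side view at the old cutter spot, before/after (gray), and at the hanging spot
for im in(sd0,sd3):
    g=cv2.cvtColor(im,cv2.COLOR_RGB2GRAY)[168:200:3,272:304:2];print("\n".join(" ".join(f"{v:3d}" for v in r) for r in g),"\n")
E
```

```text
[ 0.02448647  0.06955158 -1.38413329] [0.55327149 0.41321061 0.52173492]
194 196 197 198 180 171 150 104  89  53  52  83  87  90  93 103
200 201 201 200 182 170 168 155 153 149 123  91  88  89  94 104
195 193 191 178 139 168 188 191 178 169 159 146 109  90  95 106
164 142 116  95 114 138 145 148 137 122 100  63  77  88  97 106
103  99 103 104  97  85  81  80  79  77  82  77  62  75  99 109
116 119 116 108  88  73  68  68  76  74  65  92  97  51  90 108
118 117 115 106 104  95  72  65  69  79 113 144  87  34  39  81
118 118 114 102  74  72  77  90 112 113 100  88  93  63  38  31
119 118 115 106  95  74  64  67  67  64  66  82  81  66  61  39
120 121 116 111 116  85  75  67  56  59  50  50  55  47  37  34
118 118 111 102  96  69  68  60  64  82  85  78  77  75  56  50 

121  64  55  55  43  35  34  34  35  46  66  65  76 123 137 140
110  61  54  56  49  36  33  32  36  52  68  65  76 123 139 139
 86  59  49  51  57  46  35  36  39  57  67  63  78 124 138 139
 77  59  50  52  55  59  49  42  53  63  65  62  78 125 139 140
 76  59  51  51  51  56  60  61  61  63  62  62  79 125 138 139
 84  61  52  50  51  52  59  61  60  60  61  61  79 125 138 138
 83  61  52  50  49  53  54  60  61  61  61  62  80 125 139 138
 84  61  52  49  50  51  53  57  60  60  61  62  81 126 138 139
 87  62  52  49  50  49  52  51  58  61  62  61  79 125 138 139
 88  63  53  49  50  50  52  50  56  61  61  62  76 124 138 139
 88  64  52  49  51  50  50  51  51  57  62  61  77 124 138 140
```

```bash
python3 - <<'E'
from h import *
S1=pickle.load(open("s1.pkl","rb"));S2=pickle.load(open("s2.pkl","rb"));S3=pickle.load(open("s3.pkl","rb"))
for S in(S1,S2,S3):
    g=cv2.cvtColor(S["scene"]["img"],cv2.COLOR_RGB2GRAY)[212:242:2,270:292:2];print("\n".join(" ".join(f"{v:3d}" for v in r) for r in g),"\n")
print(proj(S3["scene"],[586,-58,190]),proj(S3["wrist"],[586,-58,190]))
E
```

```text
40  53  96  96  99  99  99 100  96  85  54
 32  35  89 102  97 102 107  95  95  82  90
 23  25  83 102 121 167 172 118  82  99 163
 33  21  68  92  96 175 203 167  89 120 224
 34  25  50  97  81 142 205 213 178 219 245
 40  28  73 145  99  87 194 221 202 237 244
 93  87 146 103  68  56 135 207 218 242 244
139 119 105  94 119  83  80 148 230 244 245
118  85  76 113 138 135  90 128 231 244 244
 93  76 148 112 123 163 135 121 226 244 244
 84  77  87 133 103 123 128 117 198 237 240
 70  68  52 113 170 153 115 111 158 213 241
 93  82  50  61  84 126 112 112 124 194 236
 96  76  49  48  86  86 107 117 121 145 221
 91  79  61  51  87 108 114 117 122 122 182 

103 101  99  97  76  73  77  77  88  85  76
100  97 101  99  77  76  78  80  82  83  59
 87  90  86  88  74  75  77  84  85  81  74
 67  78  78  72  72  74  74  79  83  82 100
 86  99  87  67  99  69  42  57  86 115 226
102  95  88  54  52  50  50  43 116 216 248
 83  60  60  56  49  49  40  77 215 245 245
 54  51  60  79  62  51  38 113 234 245 245
 62  55  52  75  72  68  69 130 233 244 245
 68  63  46  60  74  77  85 124 227 244 244
[... 240 characters left out ...]
99  89  71  72  71  70  75
 99 101 100  98  98  96  95  91  87  68  59
 97 100  96  99  98  96  93  95  82  53  64
104 102 100  99  94  93  90  66  41  61 114
 99  97  96  93 106  74  45  38  49 152 239
 98  95  83  60  53  48  48  46 152 238 246
 82  60  41  46  52  47  43  82 222 244 245
 54  53  54  57  61  52  36 114 233 245 245
 63  59  44  56  65  69  67 129 233 245 245
 68  60  46  46  58  74  84 126 227 244 245
 59  64  39  42  42  62  93 118 201 236 241
 50  48  32  31  41  63 100 116 160 215 242
 66  58  39  40  48  63 109 118 127 195 236
 72  56  38  21  44  65 112 121 118 148 222
 67  56  46  38  42  86 114 117 120 122 182 

[286.48344261 200.28000635] [258.74121643 443.3713077 ]
```

The bright strap pixels are gone from the gap, so the cutter is on the hook. I'll plan the transfer over the canister.

```bash
cat > plan.py <<'E'
from h import *
from bench import status
st=status.sense()
p0,R0=rodpose((586.2,-58,226),-4.5,40)
def pose(s):
    a=np.arctan2(-58,586.2)*(1-s)+np.arctan2(265,562)*s; rr=589*(1-s)+621*s
    return rodpose((rr*np.cos(a),rr*np.sin(a),226),-4.5+s*32.5,40)
sm=lambda t:t**3*(10-15*t+6*t*t)
N=36
for i in range(0,N,12):
    pa,Ra=pose(sm(i/N))
    print("[["+"],[".join(",".join(f"{v:.2f}" for v in Ra.inv().apply(p-pa)/10)+","+",".join(f"{v:.3f}" for v in (Ra.inv()*R).as_rotvec())+",0" for p,R in(pose(sm((i+j)/N)) for j in range(1,13)))+"]]")
E
python3 plan.py
```

```text
[[-0.00,0.00,-0.00,0.000,-0.000,-0.000,0],[-0.00,0.04,-0.00,0.001,-0.000,-0.001,0],[-0.01,0.12,-0.01,0.002,-0.000,-0.002,0],[-0.03,0.26,-0.03,0.004,0.000,-0.005,0],[-0.06,0.49,-0.05,0.008,-0.000,-0.009,0],[-0.10,0.81,-0.08,0.013,-0.000,-0.015,0],[-0.14,1.23,-0.12,0.020,0.000,-0.023,0],[-0.20,1.75,-0.17,0.028,-0.000,-0.033,0],[-0.25,2.37,-0.21,0.038,0.000,-0.045,0],[-0.31,3.10,-0.26,0.049,-0.000,-0.059,0],[-0.37,3.93,-0.31,0.062,0.000,-0.074,0],[-0.41,4.84,-0.35,0.077,-0.000,-0.091,0]]
[[-0.12,0.99,-0.10,0.016,-0.000,-0.019,0],[-0.24,2.06,-0.20,0.032,-0.000,-0.038,0],[-0.33,3.19,-0.28,0.050,-0.000,-0.059,0],[-0.41,4.37,-0.35,0.068,-0.000,-0.081,0],[-0.47,5.59,-0.39,0.087,0.000,-0.103,0],[-0.50,6.83,-0.42,0.106,-0.000,-0.126,0],[-0.50,8.08,-0.42,0.125,-0.000,-0.149,0],[-0.47,9.31,-0.40,0.143,0.000,-0.171,0],[-0.43,10.52,-0.36,0.162,-0.000,-0.193,0],[-0.35,11.68,-0.30,0.179,0.000,-0.214,0],[-0.27,12.79,-0.22,0.196,-0.000,-0.234,0],[-0.16,13.83,-0.14,0.212,-0.000,-0.252,0]]
[[-0.13,0.95,-0.11,0.014,0.000,-0.017,0],[-0.24,1.81,-0.20,0.027,0.000,-0.033,0],[-0.32,2.58,-0.27,0.039,-0.000,-0.046,0],[-0.38,3.24,-0.32,0.049,-0.000,-0.058,0],[-0.43,3.79,-0.36,0.057,-0.000,-0.068,0],[-0.46,4.24,-0.39,0.064,0.000,-0.076,0],[-0.49,4.59,-0.41,0.069,-0.000,-0.082,0],[-0.50,4.83,-0.42,0.072,0.000,-0.086,0],[-0.51,4.99,-0.43,0.075,-0.000,-0.089,0],[-0.52,5.08,-0.44,0.076,0.000,-0.091,0],[-0.52,5.11,-0.44,0.076,-0.000,-0.091,0],[-0.52,5.12,-0.44,0.077,-0.000,-0.091,0]]
```

```bash
python3 -m handwheel '{"series": [[[0,0.04,0,0.001,0,-0.001,0],[-0.01,0.12,-0.01,0.002,0,-0.002,0],[-0.03,0.26,-0.03,0.004,0,-0.005,0],[-0.06,0.49,-0.05,0.008,0,-0.009,0],[-0.1,0.81,-0.08,0.013,0,-0.015,0],[-0.14,1.23,-0.12,0.02,0,-0.023,0],[-0.2,1.75,-0.17,0.028,0,-0.033,0],[-0.25,2.37,-0.21,0.038,0,-0.045,0],[-0.31,3.1,-0.26,0.049,0,-0.059,0],[-0.37,3.93,-0.31,0.062,0,-0.074,0],[-0.41,4.84,-0.35,0.077,0,-0.091,0]]]}' 80
python3 -m handwheel '{"series": [[[-0.12,0.99,-0.1,0.016,0,-0.019,0],[-0.24,2.06,-0.2,0.032,0,-0.038,0],[-0.33,3.19,-0.28,0.05,0,-0.059,0],[-0.41,4.37,-0.35,0.068,0,-0.081,0],[-0.47,5.59,-0.39,0.087,0,-0.103,0],[-0.5,6.83,-0.42,0.106,0,-0.126,0],[-0.5,8.08,-0.42,0.125,0,-0.149,0],[-0.47,9.31,-0.4,0.143,0,-0.171,0],[-0.43,10.52,-0.36,0.162,0,-0.193,0],[-0.35,11.68,-0.3,0.179,0,-0.214,0],[-0.27,12.79,-0.22,0.196,0,-0.234,0],[-0.16,13.83,-0.14,0.212,0,-0.252,0]]]}' 80
python3 -m handwheel '{"series": [[[-0.13,0.95,-0.11,0.014,0,-0.017,0],[-0.24,1.81,-0.2,0.027,0,-0.033,0],[-0.32,2.58,-0.27,0.039,0,-0.046,0],[-0.38,3.24,-0.32,0.049,0,-0.058,0],[-0.43,3.79,-0.36,0.057,0,-0.068,0],[-0.46,4.24,-0.39,0.064,0,-0.076,0],[-0.49,4.59,-0.41,0.069,0,-0.082,0],[-0.5,4.83,-0.42,0.072,0,-0.086,0],[-0.51,4.99,-0.43,0.075,0,-0.089,0],[-0.52,5.08,-0.44,0.076,0,-0.091,0],[-0.52,5.12,-0.44,0.077,0,-0.091,0],[-0.52,5.12,-0.44,0.077,0,-0.091,0]]]}' 80
python3 - <<'E'
from h import *
from bench import status,eyes
st=status.sense();print(where(st),st["tcp_rot"],st["ft_force"])
S0=pickle.load(open("s0.pkl","rb"));o=[]
S={n:eyes.snapshot(n) for n in("scene","side","wrist")};pickle.dump(S,open("s4.pkl","wb"))
for n in("scene","side"):
    k=S[n];u=proj(k,where(st)[0]).astype(int)-[60,50]
    f=400/120;b=cv2.resize(k["img"][u[1]:u[1]+150,u[0]:u[0]+120],(400,500),interpolation=cv2.INTER_CUBIC)
    ty=np.array([-150,235])/279;tx=np.array([ty[1],-ty[0]]);c=np.array([530,316])
    q=np.array([proj(k,[*(c+a*tx+e*ty),12]) for a,e in((-52,-142),(52,-142),(52,142),(-52,142),(-52,-142))])
    cv2.polylines(b,[((q-u+.5)*f).astype(int)],False,(255,0,0),1)
    q=np.array([proj(k,p) for p in where(st)]);cv2.polylines(b,[((q-u+.5)*f).astype(int)],False,(0,255,0),1)
    o.append(b)
cv2.imwrite("pics/over.png",np.hstack(o)[:,:,::-1])
E
```

```text
time: 14.6
tool_pos: [438.6, 2.8, 351.6]
tcp_rot: [-180.0, -40.2, -177.6]
ft_force: [-0.0, 0.2, -1.6]
finger_gap: 20.0
grip_force: 78.6
time: 16.1
tool_pos: [434.9, 141.1, 351.6]
tcp_rot: [180.0, -40.2, -158.7]
ft_force: [0.3, -0.4, -1.4]
finger_gap: 19.9
grip_force: 78.6
time: 17.6
tool_pos: [422.9, 190.6, 351.7]
tcp_rot: [180.0, -40.2, -152.0]
ft_force: [0.3, -0.2, -1.8]
finger_gap: 20.1
grip_force: 78.6
(array([562.1, 264.6, 226.3]), array([593.1, 281.1, 246.3])) [ 179.98922559  -40.15885679 -151.98803987] [ 0.29706002 -0.24096246 -1.76968389]
```

View pics/over.png

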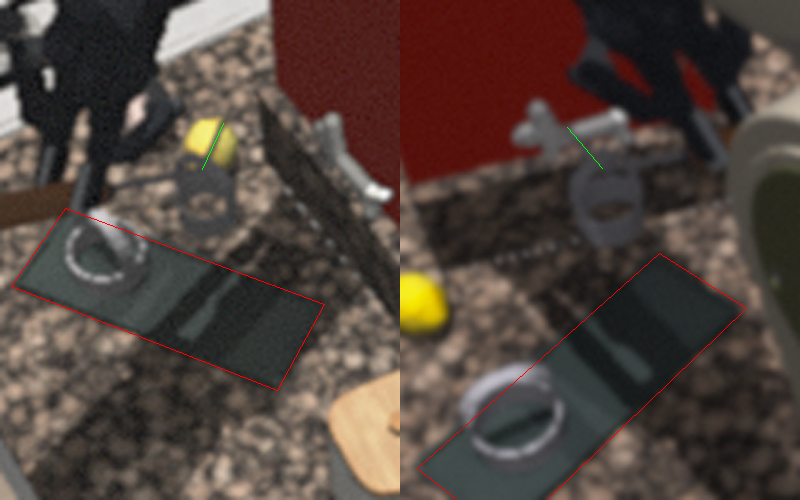

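The cutter hangs cleanly on the hook beside and above the tray. The tray outline matches, and the target is at tray x≈0, y≈-60. Lowering now.

```bash
python3 -m handwheel '{"series": [[[-0.19,0,0.23,0,0,0,0],[-0.64,0,0.77,0,0,0,0],[-1.35,0,1.61,0,0,0,0],[-2.25,0,2.68,0,0,0,0],[-3.22,0,3.83,0,0,0,0],[-4.18,0,4.98,0,0,0,0],[-5.14,0,6.13,0,0,0,0],[-6.11,0,7.28,0,0,0,0],[-7.07,0,8.43,0,0,0,0],[-7.97,0,9.5,0,0,0,0],[-8.62,0,10.26,0,0,0,0],[-9,0,10.72,0,0,0,0]]]}' 80
python3 -m handwheel '{"series": [[[0,0,0,0,0,0,0],[0,0,0,0,0,0,0],[-0.19,0,0.23,0,0,0,0],[-0.39,0,0.46,0,0,0,0],[-0.58,0,0.69,0,0,0,0],[-0.77,0,0.92,0,0,0,0],[-0.96,0,1.15,0,0,0,0],[-1.16,0,1.38,0,0,0,0],[-1.35,0,1.61,0,0,0,0],[-1.54,0,1.84,0,0,0,0],[-1.8,0,2.15,0,0,0,0],[-2.06,0,2.45,0,0,0,0]]]}' 80
python3 -m handwheel '{"series": [[[-0.13,0,0.15,0,0,0,0],[-0.26,0,0.31,0,0,0,0],[-0.26,0,0.31,0,0,0,0]]]}' 80
python3 - <<'E'
from h import *
from bench import status,eyes
from scipy.optimize import minimize
st=status.sense();b,t=where(st);print(b,t,st["ft_force"])
S={n:eyes.snapshot(n) for n in("scene","side","wrist")};pickle.dump(S,open("s5.pkl","wb"))
S0=pickle.load(open("s0.pkl","rb"))
for n in("scene","side"):
    k=S[n];d=cv2.absdiff(k["img"],S0[n]["img"]).sum(2)
    print(n,"bend px",proj(k,b).round(1))
    u=proj(k,[b[0],b[1],35]).astype(int)-[22,18]
    g=cv2.cvtColor(k["img"],cv2.COLOR_RGB2GRAY)[u[1]:u[1]+36:2,u[0]:u[0]+44:2];print(u);print("\n".join(" ".join(f"{v:3d}" for v in r) for r in g))
    print([proj(k,[b[0],b[1],z]).round(1).tolist() for z in(6,32,76)])
E
```

```text
time: 19.25
tool_pos: [422.5, 190.4, 211.0]
tcp_rot: [180.0, -40.2, -152.0]
ft_force: [0.2, -0.8, -1.8]
finger_gap: 20.1
grip_force: 78.6
time: 20.75
tool_pos: [422.5, 190.5, 179.4]
tcp_rot: [180.0, -40.2, -152.0]
ft_force: [-0.6, 0.3, -0.5]
finger_gap: 19.9
grip_force: 78.7
time: 21.12
tool_pos: [422.4, 190.4, 175.5]
tcp_rot: [180.0, -40.2, -152.0]
ft_force: [-0.5, 0.3, -0.9]
finger_gap: 19.8
grip_force: 78.7
[561.5 264.4  50.1] [592.6 281.   70.1] [-0.47024917  0.27569555 -0.94252206]
scene bend px [216.5 148. ]
[194 132]
 27  33  37  28  25  39  51  76  80  89 123  98 100  85  62  66  54  34  39  50  44  52
 31  25  29  34  36  54  63  77  68  69  82  85  93  49  42  32  37  41  39  29  36  41
 26  30  29  30  46  61  64  59  64  54  61  82  50  49  63  66  40  36  46  44  46  37
 31  29  25  56  67  64  64  58  80  56  43  45  43  75  67  49  36  34  32  34  38  33
 34  29  40  70  66  53  47  52  59  61  47  35  48  77  62  52  50  54  42  43  48  57
 29  25  51  70  64  36  43  45  36  49  77  75  74  61  35  37  44  52  40  41  44  51
 36  29  62  64  36  40  49  42  49  53  7
[... 2032 characters left out ...]
 26  32  47  39  27  34  37  38  37
 28  22  26  36  52  42  33  50  47  29  24  27  26  26  36  51  38  26  26  31  38  38
 29  24  21  26  42  52  45  50  51  39  34  31  36  51  54  51  36  28  26  25  29  31
 42  26  21  22  28  43  54  54  60  60  55  55  57  61  56  49  32  26  26  24  25  29
 53  41  26  22  22  26  41  52  51  58  60  60  58  57  53  42  29  25  23  25  34  45
 54  51  39  26  21  24  27  43  53  58  59  56  56  50  39  31  27  24  25  31  50  52
 57  54  51  34  23  23  24  27  44  56  59  51  37  32  27  26  24  25  31  39  45  44
 62  63  58  50  33  25  25  24  29  45  58  57  42  27  23  27  26  29  40  38  44  47
[[187.9, 221.5], [186.7, 216.2], [184.6, 206.7]]
```

The cutter's band ring shows where predicted (scene around (216,151)) and the load is off the hook. I'll lower slightly to the insertion clearance and withdraw.

```bash
python3 -m handwheel '{"series": [[[-0.22,0,0.27,0,0,0,0],[-0.45,0,0.54,0,0,0,0],[-0.45,0,0.54,0,0,0,0],[-0.07,0,0.86,0,0,0,0],[0.5,0,1.34,0,0,0,0],[1.08,0,1.82,0,0,0,0],[1.66,0,2.31,0,0,0,0],[2.23,0,2.79,0,0,0,0],[3,0,3.43,0,0,0,0],[3.77,0,4.08,0,0,0,0],[4.53,0,4.72,0,0,0,0],[5.3,0,5.36,0,0,0,0]]]}' 80
python3 -m handwheel '{"series": [[[0.77,0,0.64,0,0,0,0],[1.3,0,1.1,0,0,0,0],[1.3,0,1.1,0,0,0,0]]]}' 80
python3 - <<'E'
from h import *
from bench import status,eyes
st=status.sense();b,t=where(st);print(b,t,st["ft_force"],st["joint_pos"])
S={n:eyes.snapshot(n) for n in("scene","side")}
for n in S:
    k=S[n];u=proj(k,[561.5,264.4,35]).astype(int)-[22,18]
    g=cv2.cvtColor(k["img"],cv2.COLOR_RGB2GRAY)[u[1]:u[1]+36:2,u[0]:u[0]+44:2];print("\n".join(" ".join(f"{v:3d}" for v in r) for r in g))
E
```

```text
time: 22.78
tool_pos: [355.6, 154.8, 168.9]
tcp_rot: [180.0, -40.2, -152.0]
ft_force: [0.2, -0.1, -1.9]
finger_gap: 19.8
grip_force: 78.7
time: 23.15
tool_pos: [340.8, 147.0, 168.9]
tcp_rot: [180.0, -40.2, -152.0]
ft_force: [0.7, -0.5, -0.6]
finger_gap: 20.1
grip_force: 78.7
[480.  221.   43.5] [511.  237.6  63.5] [ 0.69453207 -0.51817033 -0.62265749] [ 20.29159298  14.97464195  92.73222209  -5.35309112 112.11076532
 -97.94042273]
121  66  81  83  87 110  99  94  93 109 148 115 123 153 165 174 131  78  98 118 104 112
138  80  79  61  66  76  93 102  80  83 103 105 129 123  81  69  87 101 100  76  79  91
 93  78  83  83  80  72  67  72  74  65  77 129 119  52  53  64  48  96 112 104 107  84
 74  75  87  80  77  80  83  78  73  68  75  91  84  69  54  42  47  57  81  87  90  84
 63  74  76  73  73  71  78  81  83  78  67  45  44  53  57  62  78  73  51  62 115 146
 61  69  73  71  72  74  72  79  74  77  81  82  68  49  47  45  58  73  56  59  67 104
 59  71  75  69  70  67  68  73  68  60  79  82  83  74  53  52  41  45  46  58  57  39
 71  72  72  71  70  69  73  70  66  68  72  75  
[... 1802 characters left out ...]
  49  34  36  38  38  45  61  58  47  36  31  27  30  37  51  42  30  28  29  29  37
 64  38  36  38  38  38  40  55  50  34  28  28  29  30  43  55  41  40  40  30  29  30
 63  57  41  38  37  34  33  51  53  42  37  35  39  58  60  57  41  52  59  39  29  26
 70  72  58  40  32  28  27  40  55  65  62  59  64  67  61  54  37  35  56  55  35  28
 71  70  66  44  29  27  26  29  48  61  68  66  65  63  59  47  30  29  37  58  59  45
 69  64  61  55  44  31  27  26  33  49  66  66  61  55  45  34  29  27  29  44  69  60
 62  60  59  60  59  48  31  25  26  29  47  50  52  37  27  28  28  30  36  44  53  65
 62  60  60  59  60  60  48  30  26  25  30  45  58  44  33  27  28  34  45  41  49  62
```

The cutter ring is unchanged after withdrawal, so it stands free. Now I raise and level the rod.

```bash
python3 -m handwheel '{"series": [[[2.09,0,-2.49,0,0,0,0],[4.18,0,-4.98,0,0,0,0],[6.27,0,-7.47,0,0,0,0],[8.36,0,-9.96,0,-0.1,0,0],[8.36,0,-9.96,0,-0.25,0,0],[8.36,0,-9.96,0,-0.4,0,0],[8.36,0,-9.96,0,-0.55,0,0],[8.36,0,-9.96,0,-0.7,0,0],[8.36,0,-9.96,0,-0.7,0,0],[8.36,0,-9.96,0,-0.7,0,0]]]}' 80
python3 - <<'E'
from h import *
from bench import status
st=status.sense();print(goto((410,-60,299),(180,0,175.3),st),goto((442.5,-77.5,299),(180,0,76.1),st),where(st))
E
```

```text
time: 24.5
tool_pos: [341.6, 147.3, 299.0]
tcp_rot: [180.0, -0.2, -152.0]
ft_force: [-0.9, -0.1, -0.2]
finger_gap: 20.2
grip_force: 78.6
(array([ 3.690e+00, -2.151e+01,  1.000e-02]), array([-0.001, -0.003,  0.571])) (array([  1.64, -24.58,  -0.  ]), array([-4.000e-03, -2.000e-03,  2.302e+00])) (array([519.3, 241.8, 304.2]), array([531.8, 248.4, 342.1]))
```

```bash
python3 -m handwheel '{"series": [[[0.2,-1,0,0,0,0.16,0],[0.4,-3,0,0,0,0.34,0],[0.6,-5.5,0,0,0,0.52,0],[0.8,-8,0,0,0,0.7,0],[1,-10.5,0,0,0,0.88,0],[1.2,-13,0,0,0,1.06,0],[1.3,-15.5,0,0,0,1.24,0],[1.4,-18,0,0,0,1.42,0],[1.5,-20.5,0,0,0,1.6,0],[1.6,-22.5,0,0,0,1.78,0],[1.64,-24,0,0,0,1.96,0],[1.64,-24.6,0,0,0,2.14,0]]]}' 80
python3 -m handwheel '{"series": [[[0,0,0,0,0,0.16,0],[0,0,0,0,0,0.16,0],[0,0,0,0,0,0.16,0]]]}' 80
python3 - <<'E'
from h import *
from bench import status
st=status.sense();print(st["tool_pos"],st["tcp_rot"],goto((442.5,-77.5,5),(180,0,76.1),st),where(st))
E
```

```text
time: 26.0
tool_pos: [443.4, -78.3, 296.9]
tcp_rot: [-179.6, -0.0, 85.0]
ft_force: [0.8, -0.4, -1.6]
finger_gap: 20.7
grip_force: 78.6
time: 26.38
tool_pos: [442.9, -77.5, 297.9]
tcp_rot: [-179.8, 0.0, 76.5]
ft_force: [0.5, -0.1, -0.6]
finger_gap: 20.0
grip_force: 78.6
[442.85744737 -77.50591229 297.88496562] [-1.79778819e+02  2.71133311e-02  7.64550180e+01] (array([1.000e-02, 8.000e-02, 2.929e+01]), array([-0.004,  0.   ,  0.006])) (array([ 395.7, -273.2,  303.8]), array([ 392.6, -286.8,  341.8]))
```

```bash
python3 -m handwheel '{"series": [[[0,0.04,4,-0.002,0,0.003,0],[0,0.08,9,-0.004,0,0.006,0],[0,0.08,14,-0.004,0,0.006,0],[0,0.08,19,-0.004,0,0.006,0],[0,0.08,23.5,-0.004,0,0.006,0],[0,0.08,26.5,-0.004,0,0.006,0],[0,0.08,28,-0.004,0,0.006,0],[0,0.08,28.7,-0.004,0,0.006,0],[0,0.08,29.1,-0.004,0,0.006,0],[0,0.08,29.35,-0.004,0,0.006,0],[0,0.08,29.35,-0.004,0,0.006,0]]]}' 80
python3 -m handwheel '{"series": [[[0,0,0,0,0,0,0],[0,0,0,0,0,0,0.3],[0,0,0,0,0,0,0.7],[0,0,0,0,0,0,1],[0,0,0,0,0,0,1],[0,0,0,0,0,0,1],[0,0,-1,0,0,0,1],[0,0,-4,0,0,0,1],[0,0,-9,0,0,0,1],[0,0,-14,0,0,0,1],[0,0,-19,0,0,0,1],[0,0,-19,0,0,0,1]]]}' 80
python3 - <<'E'
from h import *
from bench import status,eyes
w=eyes.snapshot("wrist");sc=eyes.snapshot("scene")
hsv=cv2.cvtColor(w["img"],cv2.COLOR_RGB2HSV)
m=cv2.inRange(hsv,(4,120,40),(18,255,255));m[:, :220]=0;m[:,285:]=0;m[210:]=0
m=cv2.morphologyEx(m,cv2.MORPH_CLOSE,np.ones((15,3),np.uint8))
n,l,stt,_=cv2.connectedComponentsWithStats(m);i=1+stt[1:,4].argmax()
W=np.array([at(w,p,20) for p in np.argwhere(l==i)[:,::-1]])[:,:2].astype(np.float32);print(cv2.minAreaRect(W))
k=sc;u=proj(k,[561.5,264.4,35]).astype(int)-[22,18]
g=cv2.cvtColor(k["img"],cv2.COLOR_RGB2GRAY)[u[1]:u[1]+40:2,u[0]:u[0]+44:2];print("\n".join(" ".join(f"{v:3d}" for v in r) for r in g))
print(status.sense()["tool_pos"])
E
```

```text
time: 27.75
tool_pos: [443.6, -78.0, 5.9]
tcp_rot: [179.8, 0.0, 75.9]
ft_force: [0.5, 0.0, -0.4]
finger_gap: 20.2
grip_force: 78.7
time: 29.25
tool_pos: [445.5, -78.4, 201.3]
tcp_rot: [179.3, 0.1, 75.9]
ft_force: [0.2, -0.4, 0.4]
finger_gap: 85.4
grip_force: 0.0
((453.63995361328125, -40.220733642578125), (154.76663208007812, 21.2937068939209), 75.64712524414062)
 84  82  86  86 122 148 164 177 188 198 205 209 212 219 218 222 223 224 226 224 225 223
 83  81  80  87 111 139 160 172 189 193 201 207 212 214 218 222 223 224 224 224 226 224
 83  82  84  81 102 133 156 169 182 193 198 209 211 215 217 219 222 224 225 225 224 224
 86  86  86  83  92 127 148 169 178 187 197 205 210 213 217 219 222 223 223 225 226 226
 87  82  82  83  85 116 144 161 178 189 195 205 208 213 216 219 221 224 224 225 223 226
 81  85  85  83  84 102 135 158 173 183 193 201 208 210 215 218 221 223 224 225 224 226
 83  85  85  84  82 104 129 147 167 179 189 197 206 209 214 218 219 222 222 224 224 224
 83  81  82  84  78  87 121 148 164 177 185 198 202 209 215 216 219 221 221 224 224 227
 83  80  83  80  85  81 105 14
[... 366 characters left out ...]
226 226 223 222 209 176 165 149 152 196 204
117 140 189 208 217 227 227 228 226 222 218 180 162 146 148 179 201 219 225 224 226 227
227 226 229 227 223 219 186 165 155 149 176 202 209 225 226 226 227 227 226 228 225 209
223 198 172 155 147 157 195 205 222 225 226 227 227 228 229 227 213 196 164 138 116  89
148 194 206 220 225 225 227 229 227 229 230 219 203 180 144 125  94  85  82  79  79  97
226 226 226 228 227 229 222 212 191 154 131 103  89  83  81  81  79  77  79  96 171 172
230 227 213 197 162 137 117  89  84  77  77  81  81  85  87  85  78  82 139 165 135  97
146 124  93  86  81  78  81  79  82  81  83  80  81  84  84  82  98 156 148  93  75  62
[442.86695326 -77.69648137 196.16501018]
```

```bash
python3 - <<'E'
from h import *
from bench import eyes
k=eyes.snapshot("side");u=proj(k,[561.5,264.4,35]).astype(int)-[22,18]
g=cv2.cvtColor(k["img"],cv2.COLOR_RGB2GRAY)[u[1]:u[1]+36:2,u[0]:u[0]+44:2];print("\n".join(" ".join(f"{v:3d}" for v in r) for r in g))
E
```

```text
149 140 109  99  93 105 129 118  92  92 108 104  83  68  62  70  73  87  85  77 102 101
119  99  82 103 102  96 129 126  87 102 135 100  68  67  78  75  65  75  79  82 104  93
106  89  81  88  94  86  94  82  75  97 106  76  78  84  84  83  79  70  69  76  78  76
 88  81  91  78 100 126 123  83  72  85  95 126 141 123  96  85  82  83  77  70  71  79
 79  83 104  81  97 114 116  84  75 118 172 192 178 148 111  88  85  83  82  80  70  71
 95  97  95  78  95  94 104  89 128 186 202 178 134 102  81  79  82  83  82  83  83  78
 94  88  79  94 112  96  76 117 183 196 168 125 108 115  80  76  84  85  85  86  85  86
 81  70  89 128 116  76  83 157 187 155 103  90  88  93  75  94  87  85  86  86  86  87
 95  73  87 100  76  70 103 156 153  99  80  79  80  72  74 127 103  86  86  86  86  86
 88  99  87  70  66  78  91 126 109  77  78  78  76  65  62 101 110  87  86  86  85  86
106  99  70  69  77  79  80  91  83  74  75  70  53  44  57 113  97  87  85  85  86  86
 88  64  69  78  78  78  78  74  76  77  60  47  42  63 108 134  81  85  86  87  84  84
 68  74  76  77  77  78  78  73  82  91  82  79  95 132 133  92  72  85  87  86  81  70
 76  77  77  76  77  78  80  73  78 117 133 131 140 114  83  67  77  86  85  83  73  68
 77  76  77  77  78  78  79  76  62  74  80  81  82  77  75  78  84  85  81  71  91 129
 75  76  77  75  77  79  80  79  70  70  77  78  79  80  81  85  84  82  73  87 163 169
 75  76  77  77  77  79  79  80  79  80  78  79  82  84  85  84  81  71  83 126 150 148
 76  76  76  75  78  77  79  79  80  81  82  83  84  86  85  82  68  84 126 124 146 163
```

Same place and shape, standing upright on the tray. Handing in.

```bash
python3 -c "
from bench import r
print(r.hand_in())"
```

```text
the job is handed in; nothing more can be done
None
```

I handed the job in, with no verdict returned: the cutter was hooked out of the gap and stands in the tray about 60 mm off-centre on the free half, and the rod is back where it started on the worktop. I confirmed the cutter by image numbers and the rod only by the position of its handle. I did not re-measure the canister, jar or bigger cutter at the end.

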